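Load the bottle carrier and hold it up level

ROBOT

A 7-joint arm with a two-finger parallel gripper is mounted at the origin on a cart in front of the work surface, level with it; the furniture and walls round the work are solid. World frame = base frame: x ahead of the robot, y to its left, z up, the work surface at z = 0. Lengths are in m, angles in rad, forces in N, time in s.
With the tool pointing down it reaches from about 0.4 to 0.85 m from the base axis. Payload 10.4 kg.
Tool frame: the origin (TCP) lies between the finger pads, 19 mm behind the fingertips; this is the grasp point; z points along the fingers, y is the line along which they close (so a half turn about z gives the same grasp; the last joint's range is limited). The gripper opens to 87 mm and grips with 3 to 60 N. Pads are 19 mm wide; open, the fingers measure 117 mm over their backs; the gripper's body (75 mm by 190 mm) begins 51 mm behind the grasp point.
Start: joints at [-1.299, 0.332, -0.065, 1.46, 0.022, 1.35, -0.088], TCP at [0.182, 0.598, 0.241] pointing down, gripper open.
Joint ranges: [-2.6, 2.6], [-0.5, 2.12], [-1.47, 1.34], [0.16, 2.42], [-1.27, 4.41], [0.06, 2.06], [-2.6, 2.6]. Speed limits (rad/s): [2.22, 2.22, 2.79, 2.79, 3.14, 3.14, 3.14].

INTERFACE

Orientations are given as a unit quaternion [x, y, z, w].
In Python, from bench import r, optics gives the robot as it stands.
- The arm moves only by the shell command python3 -m pendant 'ROWS' [FORCE]. ROWS is JSON, a list of rows, each a list of 7 numbers: the closure, from -1 (fully open) to 1 (shut), then the shift along the tool's x, y, z scaled (see below), then the turn, a rotation vector about the tool's x, y, z scaled (see below). In form: [[grip, x, y, z, rx, ry, rz], ...]. A call has 1 to 8 rows; each row is the pose to reach, as a shift and turn from the pose commanded when the call began, along the tool's axes at that moment; what a row does not reach only later rows make up. The controller multiplies each number of a shift by 0.3 m and each number of a turn by 120 degrees. A row lasts 1/8 s, in which the tool goes at most 62.5 mm and 10.7 degrees, less where a joint would pass 70% of its speed; a pose out of reach is approached as far as the arm can. A call with a number of a shift or a turn outside -1 to 1 is refused whole. A call with a gripper value outside its range is refused whole. The fingers move at their own pace and stop on an object; FORCE is the grip in N (left out, the last holds). Time passes only in rows, so rows that repeat a pose let the fingers close. It gives the time, the measured TCP pose, the force, the opening and the grip force at its end, in the units of the state.
- r.read_state(): the state, without advancing time (a new reading comes with each control period).
- optics.camera(name): name is "scene" or "side" or "wrist"; returns a dict with "pixels" (400x640x3 uint8, red, green, blue), "vfov" (degrees; the focal length in pixels is half the picture's height over the tangent of half this angle, whatever the lens; pixels are square), "cx", "cy" (the principal point, pixels), "rvec" (rotation vector, rad) and "tvec" (3), from world to camera coordinates, as OpenCV has them. Camera axes: x right, y down, z forward; pixel columns grow to the right and rows downward; lengths in m; the calibration is good to about 2 mm. A picture is of the moment at which its call begins. There is no depth.
- r.close_job(): hands the job in; it is judged then, once.
The state is a dict: "time": time; "joint_positions": joint angles; "joint_vel": joint speeds; "joint_torque": joint torques, N m; "ee_pos": TCP position; "eef_rot": TCP orientation; "ft_force": force on the tool from outside, world axes, zero at the start; "torque": the same for the moment, N m; "width": finger opening in m; "grip_force": force on a finger pad.
Only numpy, scipy, OpenCV 4.12 (cv2) and the standard library are available. Lean on these libraries where they do the work, as an engineer would, in place of code of your own. Each camera call takes 0.05 s, during which the arm holds its last target. There are 200 camera calls.

TASK

On the trolley beside the hood, put the loose white-capped amber bottle upright into the carrier's empty cell, on the other side of the handle from the one already in it, setting it down on the cell floor without dropping it. Then take the carrier by its black grip, lift it, level, to a good 10 cm clear of the trolley, and finish while still holding it there, level and still: do not put it down or let go. Leave the other things where they stand; the hood's corner post is in the way of a straight reach, but with the tool leaning the arm can pass on its left.

Things in the scene. Friction and masses are not known exactly. Their poses are not given: they have to be found in the camera images.
- carrier: loose grey plastic carrier on the trolley top (z = 0), 66 mm in x by 206 mm in y, walls 40 mm high, about 0.3 kg. A cell at each end, 56 mm square, centred at x = 0, y = +-70 mm, floor 5 mm above the underside; solid block between them, 38 mm high, with the grip. Origin: centre of its underside, z up, +y away from the robot. Yaw -1.0 to -0.6 rad. The +y cell is full, the -y cell empty
- grip (a point): centre of the carrier's black grip, on the carrier's axis, 110 mm above its underside: a bar 50 mm long in the carrier's x, 14 mm thick in its y (the width to pinch), 24 mm high (98 to 122 mm above the underside), flat sides, on two steel legs at x = +-18 mm (10 mm in y); open beneath
- amber_1: small amber bottle with a white cap, upright: round body 43 mm in diameter up to 82 mm above its underside, then a neck with cap 23 to 27 mm across, 118 mm tall in all, about 0.14 kg; origin at the centre of its underside, z up along its axis. The loose one, on the trolley top. The hood's full-height corner post (x 0.30 to 0.38, y up to 0.31) is in the way: reach round its left
- amber_2: small amber bottle with a white cap, upright: round body 43 mm in diameter up to 82 mm above its underside, then a neck with cap 23 to 27 mm across, 118 mm tall in all, about 0.14 kg; origin at the centre of its underside, z up along its axis. The one already standing in the carrier's +y cell
- vial: bystander: sample vial with a black cap, 27 mm in diameter, 60 mm tall; origin at the centre of its underside
- clip: bystander: small plastic joint clip, 22 x 21 mm, 16 mm high; origin at the centre of its underside

How it is judged:
On the way:
1. both bottles stand let go in the carrier's cells, one on each side of the handle, the carrier still standing on the trolley top (((z of each of amber_1, amber_2 in the frame of carrier below 0.012 m and x of amber_1 in the frame of carrier between -0.02 and 0.02 m and angle between the z axis of each of amber_1, amber_2 and the z axis of carrier, either way round below 0.2 rad and y of amber_1 in the frame of carrier between 0.055 and 0.085 m and x of amber_2 in the frame of carrier between -0.02 and 0.02 m and y of amber_2 in the frame of carrier between -0.085 and -0.055 m) or (z of each of amber_1, amber_2 in the frame of carrier below 0.012 m and x of amber_1 in the frame of carrier between -0.02 and 0.02 m and angle between the z axis of each of amber_1, amber_2 and the z axis of carrier, either way round below 0.2 rad and y of amber_1 in the frame of carrier between -0.085 and -0.055 m and x of amber_2 in the frame of carrier between -0.02 and 0.02 m and y of amber_2 in the frame of carrier between 0.055 and 0.085 m)) and height (world z) of carrier below 0.006 m and contact force between each of amber_1, amber_2 and the fingers below 0.3 N), for 0.2 s.
At the end, for the whole second after the job is handed in: carrier held by its grip in the fingers (TCP within 50 mm), underside over 100 mm above the trolley top (z = 0), tilt under 0.10 rad, still, touching nothing else; both bottles untouched on cell floors, one each side of the handle (((z of each of amber_1, amber_2 in the frame of carrier below 0.012 m and x of amber_1 in the frame of carrier between -0.02 and 0.02 m and angle between the z axis of each of amber_1, amber_2 and the z axis of carrier, either way round below 0.2 rad and y of amber_1 in the frame of carrier between 0.055 and 0.085 m and x of amber_2 in the frame of carrier between -0.02 and 0.02 m and y of amber_2 in the frame of carrier between -0.085 and -0.055 m) or (z of each of amber_1, amber_2 in the frame of carrier below 0.012 m and x of amber_1 in the frame of carrier between -0.02 and 0.02 m and angle between the z axis of each of amber_1, amber_2 and the z axis of carrier, either way round below 0.2 rad and y of amber_1 in the frame of carrier between -0.085 and -0.055 m and x of amber_2 in the frame of carrier between -0.02 and 0.02 m and y of amber_2 in the frame of carrier between 0.055 and 0.085 m)) and height (world z) of carrier above 0.1 m and angle between carrier's own z axis and vertical below 0.1 rad and linear speed of carrier below 0.03 m/s and angular speed of carrier below 0.15 rad/s and distance between the grasp point and grip below 0.05 m and contact force between carrier and the fingers above 3 N and contact force between each of amber_1, amber_2 and the fingers below 0.3 N and contact force between carrier and vial below 0.3 N and contact force between carrier and clip below 0.3 N); the arm keeps its last pose, push and grip.
It fails at once if an amber bottle is tipped over (tilted more than 0.5 rad) (angle between any of amber_1, amber_2's own z axis and vertical above 0.5 rad).
It fails at once if an amber bottle is dropped or flung (faster than 0.6 m/s while no finger touches it: a fall of some 18 mm) ((linear speed of amber_1 above 0.6 m/s and contact force between amber_1 and the fingers below 0.05 N) or (linear speed of amber_2 above 0.6 m/s and contact force between amber_2 and the fingers below 0.05 N)).
It fails at once if the carrier is tilted more than 0.25 rad (angle between carrier's own z axis and vertical above 0.25 rad).
It fails at once if a bystander is moved more than 30 mm or tipped (distance of any of vial, clip from where it was at the start of the episode above 0.03 m or angle between any of vial, clip's own z axis and vertical above 0.5 rad).
It also fails if it takes over 48 s, if anything falls off the work surface, if the arm or the gripper's body presses on something with over 40 N, if the wrist force passes 120 N, or if a joint passes its speed limit or range.

## Working session

There is one attempt and no reset: what is moved stays moved. The work goes in short steps, Python scripts to look and compute and a shell command to move; the robot and the scene stay as the last step left them, time stands still between calls to the robot, and variables do not carry over. Pictures are saved under pics/ and viewed, at most 10 in all, crops included, and the job is handed in when it is done.

```bash
mkdir -p pics; ls
python3 - <<'E'
from bench import r, optics
import cv2
s=r.read_state()
print(s)
for n in ("scene","side","wrist"):
    c=optics.camera(n); cv2.imwrite(f"pics/{n}0.png",c["pixels"][:,:,::-1])
    print(n,c["vfov"],c["cx"],c["cy"],c["rvec"],c["tvec"])
E
```

```text
pics
{'time': 0.0, 'joint_positions': array([-1.29863871,  0.33284223, -0.0646931 ,  1.4609404 ,  0.02159573,
        1.3499465 , -0.08848968]), 'joint_vel': array([-0.00106887,  0.00142172,  0.00026119,  0.00158422,  0.00120518,
       -0.00060399,  0.00169132]), 'joint_torque': array([-1.56473183e-03, -6.23253322e+01,  2.36337713e-02, -3.89908469e+01,
       -6.14277623e-02,  3.95833421e-02,  1.34241718e-04]), 'ee_pos': array([0.18146664, 0.59768269, 0.24047288]), 'eef_rot': array([ 1.46834037e-01,  9.89160880e-01, -7.16958441e-04, -7.21927072e-05]), 'ft_force': array([0.18303976, 0.2227137 , 0.30179702]), 'torque': array([-0.01111863, -0.03782007, -0.01745439]), 'grip_force': 0.0, 'width': 0.08718108402584436}
scene 44.04008583707564 326.0966865171712 195.84071498973054 [ 0.57420253 -2.47642672  1.38213301] [ 0.62224869 -0.01815705  1.06630217]
side 45.335942378668534 324.67161885100955 201.78747092241443 [ 0.05741261  2.69032127 -1.53411645] [ 0.42816594 -0.15472568  1.33226336]
wrist 69.81578935272134 315.7279383388728 195.47258540554324 [-2.32143091 -1.72186399 -0.25581588] [-0.62330734 -0.03499293  0.39192826]
```

```bash
python3 -c "
import cv2,numpy as np
a=[cv2.imread(f'pics/{n}0.png') for n in ('scene','side','wrist')]
cv2.imwrite('pics/m0.png',np.vstack([np.hstack([cv2.resize(x,(400,250)) for x in a[:2]]), np.hstack([cv2.resize(a[2],(400,250)),np.zeros((250,400,3),np.uint8)])]))"
```

```text
(no output)
```

View pics/scene0.png

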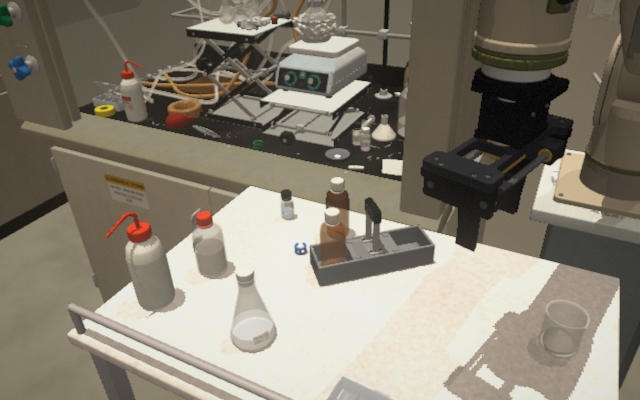

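View pics/side0.png

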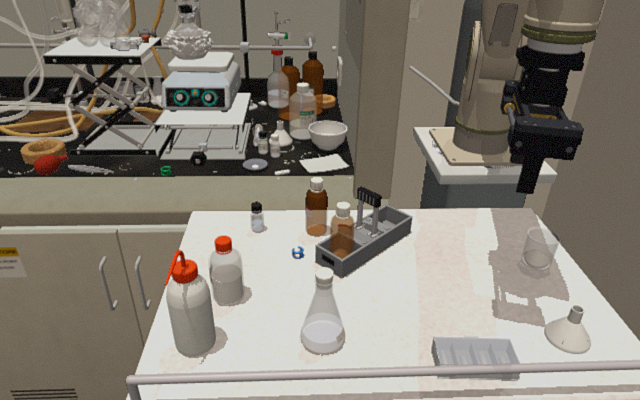

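The scene view shows the loose bottle's cap at about (338,184), the carried one's at (332,215) and the grip at (373,212). In the side view these are at (317,184), (343,209) and (369,197). The hood is at the back, and its post sits between the robot and the bottles.

```bash
cat > h.py <<'E'
import numpy as np, cv2
from bench import r, optics
def ray(c,uv):
    f=200/np.tan(np.radians(c["vfov"])/2); R=cv2.Rodrigues(np.array(c["rvec"]))[0]
    o=-R.T@np.array(c["tvec"]); d=R.T@np.array([(uv[0]-c["cx"])/f,(uv[1]-c["cy"])/f,1]); return o,d/np.linalg.norm(d)
def onz(c,uv,z):
    o,d=ray(c,uv); return o+d*(z-o[2])/d[2]
def tri(c1,u1,c2,u2):
    o1,d1=ray(c1,u1);o2,d2=ray(c2,u2)
    t=np.linalg.lstsq(np.stack([d1,-d2],1),o2-o1,rcond=None)[0]
    a,b=o1+d1*t[0],o2+d2*t[1]; return (a+b)/2,np.linalg.norm(a-b)
def proj(c,p):
    f=200/np.tan(np.radians(c["vfov"])/2); K=np.array([[f,0,c["cx"]],[0,f,c["cy"]],[0,0,1]])
    return cv2.projectPoints(np.array(p,float).reshape(-1,3),np.array(c["rvec"]),np.array(c["tvec"]),K,None)[0].reshape(-1,2)
E
python3 - <<'E'
from h import *
a=optics.camera("scene");b=optics.camera("side")
for n,p,q in (("loose",(338,184),(317,184)),("carried",(332,215),(343,209)),("grip",(373,212),(369,197)),("vial",(286,194),(257,206)),("clip",(300,247),(298,253))):
    print(n,*[np.round(x,4) for x in tri(a,p,b,q)])
A=a["pixels"][150:300,250:450,::-1];B=b["pixels"][160:290,230:430,::-1]
cv2.imwrite("pics/c1.png",np.vstack([cv2.resize(A,None,fx=3,fy=3,interpolation=2)[:300+150],]))
cv2.imwrite("pics/cc.png",np.vstack([cv2.resize(A[10:140],None,fx=2.3,fy=2.3,interpolation=2),cv2.resize(B,None,fx=2.3,fy=2.3,interpolation=2)]))
E
```

```text
loose [0.4676 0.4015 0.1048] 0.0042
carried [0.4276 0.5067 0.1127] 0.0034
grip [0.3759 0.4592 0.1064] 0.0001
vial [0.5833 0.3971 0.0536] 0.0018
clip [0.5051 0.4851 0.0069] 0.0061
```

View pics/cc.png

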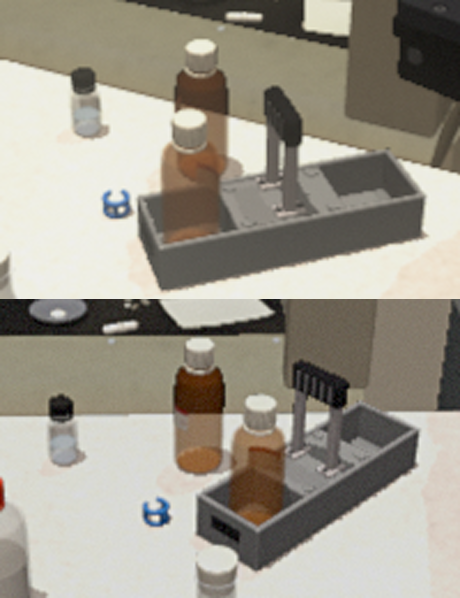

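Run:
```python
from h import *
a=optics.camera("scene");b=optics.camera("side")
S=lambda u,v:(250+u/2.3,160+v/2.3)
T=lambda u,v:(230+u/2.3,160+(v-299)/2.3)
print("scene rim");
for p in ((139,196),(161,238),(423,203),(390,152)): print(onz(a,S(*p),.04).round(4))
print("side rim")
for p in ((198,494),(258,534),(417,432),(362,405)): print(onz(b,T(*p),.04).round(4))
def cap(c,u,v,rad):
    im=c["pixels"].astype(int); m=((im.min(2)>120)&(im.max(2)-im.min(2)<60)).astype(np.uint8)
    w=np.zeros_like(m); w[int(v)-rad:int(v)+rad,int(u)-rad:int(u)+rad]=1
    n,l,st,ce=cv2.connectedComponentsWithStats(m*w); k=1+st[1:,4].argmax(); return ce[k],st[k]
def blk(c,u,v,rad,n=45):
    im=c["pixels"].astype(int); m=(im.max(2)<n).astype(np.uint8)
    w=np.zeros_like(m); w[int(v)-rad:int(v)+rad,int(u)-rad:int(u)+rad]=1
    _,l,st,ce=cv2.connectedComponentsWithStats(m*w); k=1+st[1:,4].argmax(); return ce[k],st[k]
for n,p,q in (("loose",(338,185),(317,184)),("carried",(332,216),(343,209))):
    A,B=cap(a,*p,11),cap(b,*q,11); print(n,A[0].round(1),A[1],B[0].round(1),B[1],*[np.round(x,4) for x in tri(a,A[0],b,B[0])])
A,B=blk(a,373,212,18),blk(b,369,197,16); print("grip",A[0].round(1),A[1],B[0].round(1),B[1],*[np.round(x,4) for x in tri(a,A[0],b,B[0])])
# loose base: bottle bottom centre row in views -> ray
print("base check proj of (0.467,0.4015,0):",proj(a,[.467,.4015,0]),proj(b,[.467,.4015,0]))
```

```text
scene rim
[0.4706 0.5059 0.04  ]
[0.433  0.5426 0.04  ]
[0.2775 0.4249 0.04  ]
[0.3193 0.3723 0.04  ]
side rim
[0.4725 0.5113 0.04  ]
[0.4306 0.5622 0.04  ]
[0.2844 0.427  0.04  ]
[0.3237 0.3821 0.04  ]
loose [336.4 181.9] [327 174  22  19 179] [316.8 182.3] [306 176  22  17 197] [0.4684 0.4064 0.1113] 0.0047
carried [328.1 213.3] [321 205  19  22 216] [341.8 203.7] [332 198  19  12 142] [0.4301 0.5146 0.1241] 0.0034
grip [374. 215.] [374 215   1   1   1] [370.1 196.6] [358 187  24  21 221] [0.3735 0.4604 0.105 ] 0.0051
base check proj of (0.467,0.4015,0): [[338.81851438 232.54818281]] [[316.50942391 228.9284041 ]]
```

```bash
cat >> h.py <<'E'
from scipy.spatial.transform import Rotation as Ro
def orient(yaw,lean):
    # tool y = carrier +y (yaw), flange leans toward carrier -x by `lean` deg
    cy=np.array([-np.sin(yaw),np.cos(yaw),0]); l=np.array([-np.cos(yaw),-np.sin(yaw),0]); t=np.radians(lean); u=np.array([0,0,1.])
    z=-(np.cos(t)*u+np.sin(t)*l); x=np.cos(t)*l-np.sin(t)*u; return np.stack([x,cy,z],1)
def go(p,R,p0=None,R0=None):
    s=r.read_state()
    R0=Ro.from_quat(s["eef_rot"]).as_matrix() if R0 is None else R0
    p0=s["ee_pos"] if p0 is None else p0
    d=R0.T@(np.array(p)-p0)/.3; w=Ro.from_matrix(R0.T@R).as_rotvec()/np.radians(120)
    print("det",round(np.linalg.det(R),3),"shift",d.round(3),"turn",w.round(3),"rows~",np.linalg.norm(d)*.3/.0625,np.linalg.norm(w)*120/10.7)
E
python3 -c "
from h import *
go([.40,.50,.26],orient(-.84,40))"
```

```text
det 1.0 shift [-0.792 -0.101 -0.063] turn [ 0.091 -0.325  0.25 ] rows~ 3.842250344317786 4.705815282612339
```

```bash
python3 -m pendant '[[-1,0,0,-0.02,0.018,-0.065,0.05],[-1,-0.1,-0.01,-0.04,0.036,-0.13,0.1],[-1,-0.25,-0.03,-0.06,0.055,-0.195,0.15],[-1,-0.4,-0.05,-0.06,0.073,-0.26,0.2],[-1,-0.55,-0.07,-0.06,0.091,-0.325,0.25],[-1,-0.7,-0.09,-0.06,0.091,-0.325,0.25],[-1,-0.79,-0.1,-0.06,0.091,-0.325,0.25],[-1,-0.79,-0.1,-0.06,0.091,-0.325,0.25]]' 30
python3 - <<'E'
from h import *
s=r.read_state();print(s["joint_positions"].round(3),s["ee_pos"],s["ft_force"])
go([.40,.50,.26],orient(-.84,40))
A=[]
for n in ("scene","wrist"):
    c=optics.camera(n);cv2.imwrite(f"pics/{n}1.png",c["pixels"][:,:,::-1]);A.append(cv2.resize(c["pixels"][:,:,::-1],(480,300)))
cv2.imwrite("pics/m1.png",np.vstack(A))
E
```

```text
time: 1.35
ee_pos: [0.4018, 0.4989, 0.26]
eef_rot: [0.385, 0.857, -0.14, 0.312]
ft_force: [-0.4, 0.2, 0.1]
width: 0.0866
grip_force: 0.0
[-1.38   0.549  0.181  1.294  0.515  1.653 -0.533] [0.40183994 0.49888806 0.26004558] [-0.41672962  0.22512064  0.07233832]
det 1.0 shift [ 0.005 -0.002 -0.004] turn [-0.001  0.    -0.002] rows~ 0.034405121062370765 0.026951573958092754
```

View pics/m1.png

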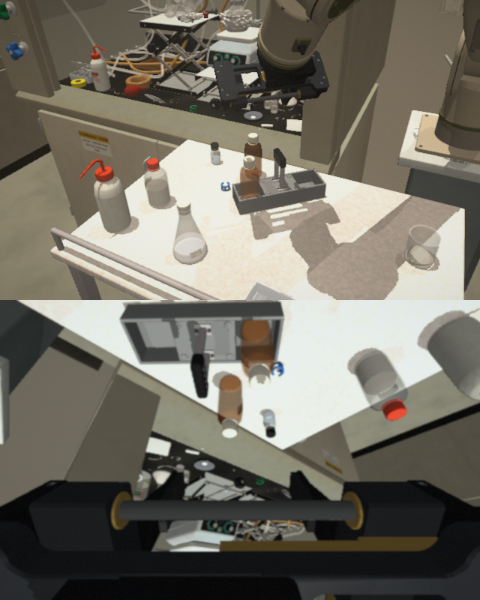

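The arm is well to the left of the post. The wrist view shows the loose cap at about (307,177), the carrier at about x 165–380 and y 0–85, and the grip at about (266,98). I'll enlarge it for a precise measurement.

Run:
```python
import cv2
a=cv2.imread("pics/wrist1.png")[0:200,150:410]
cv2.imwrite("pics/w1.png",cv2.resize(a,None,fx=3,fy=3,interpolation=cv2.INTER_CUBIC)[:600,:780])
```

```text
(no output)
```

View pics/w1.png

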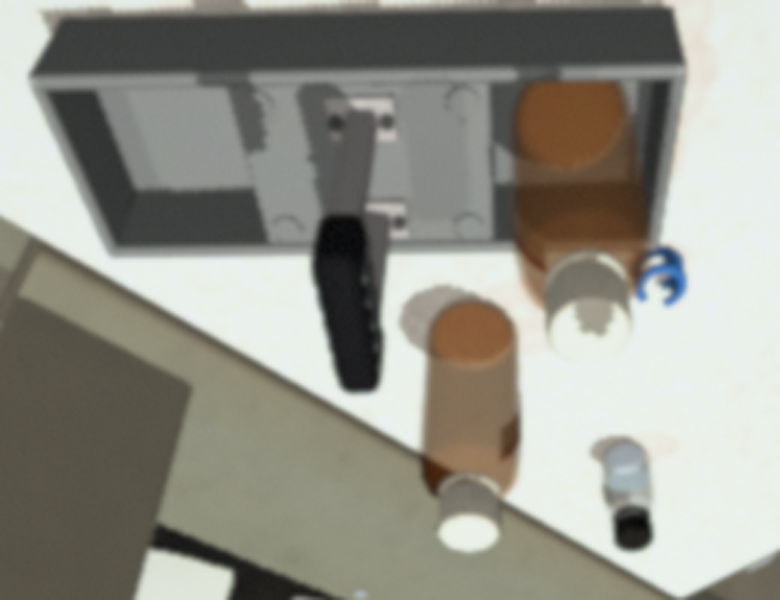

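Run:
```python
from h import *
c=optics.camera("wrist")
W=lambda u,v:(150+u/3,v/3)
for n,p,z in (("loose base",(472,332),0),("loose cap",(469,531),.118),("carried cap",(590,330),.123),("rim",(33,75),.04),("rim",(686,70),.04),("rim",(655,249),.04),("rim",(113,253),.04),("leg",(362,118),.038),("leg",(385,220),.038),("clip",(660,275),.008)):
    print(n,onz(c,W(*p),z).round(4))
b=optics.camera("side"); print(tri(c,W(469,520),b,(316.8,184)))
```

```text
loose base [0.4673 0.4053 0.    ]
loose cap [0.4656 0.4086 0.118 ]
carried cap [0.4252 0.5096 0.123 ]
rim [0.2795 0.4175 0.04  ]
rim [0.4287 0.5531 0.04  ]
rim [0.4709 0.5063 0.04  ]
rim [0.3225 0.371  0.04  ]
leg [0.3633 0.4733 0.038 ]
leg [0.3904 0.4483 0.038 ]
clip [0.5026 0.487  0.008 ]
(array([0.46861568, 0.40460321, 0.10628584]), np.float64(0.00405412520836285))
```

Run:
```python
from h import *
c=optics.camera("wrist"); s=r.read_state(); R0=Ro.from_quat(s["eef_rot"]).as_matrix()
print("cam in tool",(R0.T@(ray(c,(0,0))[0]-s["ee_pos"])).round(3))
R=orient(-.832,34)
go([.467,.406,.20],R)
go([.467,.406,.104],R,np.array([.467,.406,.20]),R)
```

```text
cam in tool [ 0.081 -0.001 -0.143]
det 1.0 shift [-0.172 -0.042  0.402] turn [-0.002  0.05  -0.003] rows~ 2.1077299185826126 0.556605540905835
det 1.0 shift [0.179 0.    0.265] turn [0. 0. 0.] rows~ 1.5360000000000003 0.0
```

```bash
python3 -m pendant '[[-1,-0.05,-0.01,0.1,0,0.015,0],[-1,-0.1,-0.02,0.2,0,0.03,0],[-1,-0.14,-0.03,0.3,0,0.045,0],[-1,-0.172,-0.042,0.402,-0.002,0.05,-0.003],[-1,-0.172,-0.042,0.402,-0.002,0.05,-0.003],[-1,-0.172,-0.042,0.402,-0.002,0.05,-0.003]]'
python3 - <<'E'
from h import *
s=r.read_state();print(s["joint_positions"].round(3),s["ee_pos"],s["ft_force"])
go([.467,.406,.104],orient(-.832,34))
A=[]
c=optics.camera("wrist");R=Ro.from_quat(s["eef_rot"]).as_matrix()
for d in (c,optics.camera("scene"),optics.camera("side")):
    im=d["pixels"][:,:,::-1].copy()
    if len(A): im=im[60:260,220:460]
    else: im=im
    A.append(im)
cv2.imwrite("pics/w2.png",np.vstack([cv2.resize(A[0],(560,350)),np.hstack([cv2.resize(A[1],(280,233)),cv2.resize(A[2],(280,233))])]))
E
```

```text
time: 2.35
ee_pos: [0.4674, 0.4062, 0.2004]
eef_rot: [0.386, 0.875, -0.118, 0.267]
ft_force: [-0.5, 0.8, 0.3]
width: 0.0871
grip_force: 0.0
[-1.231  0.436  0.198  1.542  0.488  1.389 -0.448] [0.467405   0.40619125 0.20035426] [-0.47441069  0.76507241  0.29703525]
det 1.0 shift [ 0.18  -0.001  0.266] turn [ 0. -0.  0.] rows~ 1.5416847355074392 0.0036957098561322082
```

View pics/w2.png

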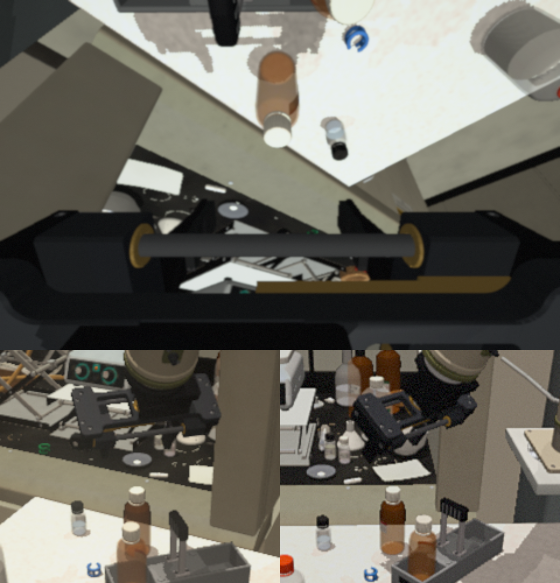

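The view shows the cap at wrist pixel (318,157), centred between the fingers, and the hand is clear of the post and the handle. Next I descend.

```bash
python3 - <<'E'
from h import *
c=optics.camera("wrist"); print(onz(c,(278/.875,137/.875),.118), onz(c,(278/.875,68/.875),0))
E
python3 -m pendant '[[-1,0.03,0,0.045,0,0,0],[-1,0.06,0,0.09,0,0,0],[-1,0.09,0,0.135,0,0,0],[-1,0.12,0,0.18,0,0,0],[-1,0.15,0,0.225,0,0,0],[-1,0.18,-0.001,0.266,0,0,0],[-1,0.18,-0.001,0.266,0,0,0]]'
python3 - <<'E'
from h import *
s=r.read_state();print(s["joint_positions"].round(3),s["ee_pos"],s["ft_force"])
A=[optics.camera(n)["pixels"][120:280,240:440,::-1] for n in ("scene","side")]
cv2.imwrite("pics/g3.png",np.hstack([cv2.resize(x,(400,320),interpolation=2) for x in A]))
E
```

```text
[0.46747588 0.40691232 0.118     ] [0.46988055 0.40501265 0.        ]
time: 3.42
ee_pos: [0.4675, 0.4042, 0.1023]
eef_rot: [0.387, 0.875, -0.12, 0.267]
ft_force: [0.0, 0.2, -0.3]
width: 0.0873
grip_force: 0.0
[-1.225  0.54   0.192  1.619  0.493  1.234 -0.535] [0.46752939 0.40419631 0.10231216] [ 0.01394702  0.15847868 -0.27710071]
```

View pics/g3.png

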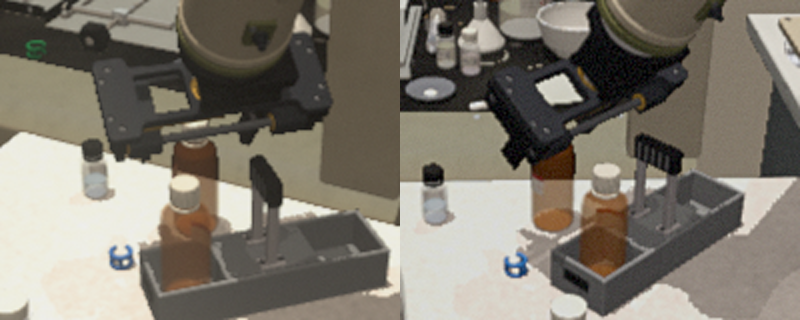

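The fingers straddle the loose cap and everything is clear, so I close on it.

```bash
python3 -m pendant '[[1,0,0,0,0,0,0],[1,0,0,0,0,0,0],[1,0,0,0,0,0,0],[1,0,0,0,0,0,0],[1,0,0,0,0,0,0],[1,0,0,0,0,0,0],[1,0,0,0,0,0,0]]' 30
python3 -c "
from h import *
s=r.read_state();p=s['ee_pos'];R=orient(-.832,34)
go(p+[0,0,.12],R)
go([.40,.39,p[2]+.12],R)"
```

```text
time: 4.4
ee_pos: [0.468, 0.4047, 0.1037]
eef_rot: [0.387, 0.874, -0.119, 0.267]
ft_force: [0.1, 0.0, -0.3]
width: 0.025
grip_force: 0.5
det 1.0 shift [-0.224 -0.    -0.332] turn [-0.  0. -0.] rows~ 1.92 0.007842970553326922
det 1.0 shift [-0.128 -0.201 -0.396] turn [-0.  0. -0.] rows~ 2.219261051436209 0.007842970553326922
```

```bash
python3 -m pendant '[[1,0,0,0,0,0,0],[1,0,0,0,0,0,0],[1,-0.02,0,-0.033,0,0,0],[1,-0.056,0,-0.083,0,0,0],[1,-0.112,0,-0.166,0,0,0],[1,-0.168,0,-0.249,0,0,0],[1,-0.224,0,-0.332,0,0,0],[1,-0.224,0,-0.332,0,0,0]]'
python3 - <<'E'
from h import *
s=r.read_state();print(s["joint_positions"].round(3))
R=orient(-.832,34);print((.467-s["ee_pos"]))
go([.3237,.4149,s["ee_pos"][2]],R)
c=optics.camera("wrist");b=optics.camera("side")
cv2.imwrite("pics/h4.png",np.hstack([cv2.resize(c["pixels"][:,:,::-1],(480,300)),cv2.resize(b["pixels"][80:280,220:420,::-1],(300,300))]))
E
```

```text
time: 5.4
ee_pos: [0.4688, 0.4055, 0.2276]
eef_rot: [0.388, 0.874, -0.116, 0.268]
ft_force: [-0.0, 0.6, -2.2]
width: 0.0215
grip_force: 30.1
[-1.232  0.412  0.202  1.516  0.488  1.428 -0.426]
[-0.00184984  0.06145307  0.23943132]
det 1.0 shift [ 0.288 -0.337 -0.196] turn [ 0.002 -0.001 -0.002] rows~ 2.327213887846106 0.030167653718485333
```

View pics/h4.png

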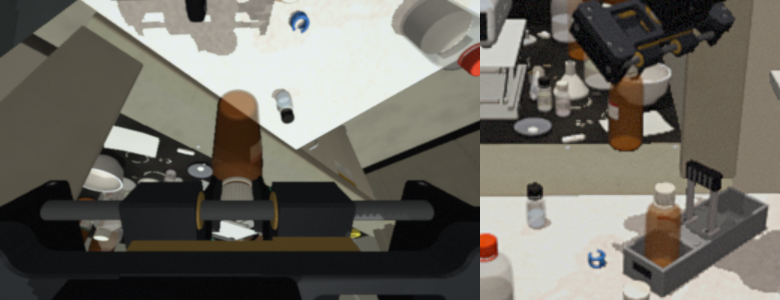

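Bottle held at its cap, hanging upright (wrist view, body centred at column 318). I carry it over the empty cell.

```bash
python3 -c "
from h import *
R=orient(-.832,34)
go([.425,.409,.265],R);go([.3237,.4149,.265],R)"
```

```text
det 1.0 shift [ 0.013 -0.096 -0.172] turn [-0.    -0.    -0.001] rows~ 0.9493491833831639 0.008866097914028209
det 1.0 shift [ 0.213 -0.333 -0.307] turn [-0.    -0.    -0.001] rows~ 2.403233717904646 0.008866097914028209
```

```bash
python3 -m pendant '[[1,0,-0.03,-0.06,0,0,0],[1,0.013,-0.096,-0.16,0,0,0],[1,0.06,-0.155,-0.2,0,0,0],[1,0.11,-0.215,-0.24,0,0,0],[1,0.165,-0.275,-0.28,0,0,0],[1,0.213,-0.333,-0.307,0,0,0],[1,0.213,-0.333,-0.307,0,0,0],[1,0.213,-0.333,-0.307,0,0,0]]'
python3 - <<'E'
from h import *
s=r.read_state();print(s["joint_positions"].round(3),s["ee_pos"])
R=orient(-.832,34)
go([.3237,.4149,.14],R)
c=optics.camera("wrist");b=optics.camera("side")
cv2.imwrite("pics/h5.png",np.hstack([c["pixels"][0:260,180:480,::-1],cv2.resize(b["pixels"][50:300,250:450,::-1],(208,260))]))
E
```

```text
time: 6.5
ee_pos: [0.3241, 0.4148, 0.2648]
eef_rot: [0.387, 0.874, -0.119, 0.268]
ft_force: [0.4, -0.9, -2.5]
width: 0.0216
grip_force: 30.1
[-1.404  0.267  0.121  1.619  0.467  1.59  -0.616] [0.32407363 0.41476342 0.26482455]
det 1.0 shift [ 0.234 -0.001  0.344] turn [-0.     0.    -0.001] rows~ 1.9972029519013252 0.008778206731034594
```

View pics/h5.png

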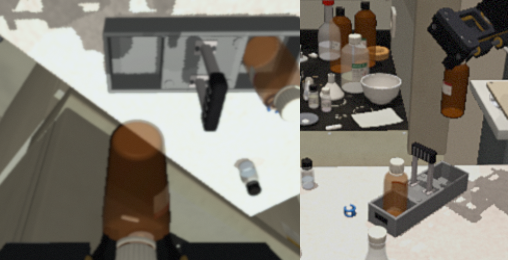

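The bottle is above the empty cell, with its base at about wrist pixel (318,140). I go down to just above the walls and check the fit.

```bash
python3 -m pendant '[[1,0.03,0,0.045,0,0,0],[1,0.065,0,0.095,0,0,0],[1,0.1,0,0.145,0,0,0],[1,0.135,0,0.195,0,0,0],[1,0.17,0,0.245,0,0,0],[1,0.205,0,0.3,0,0,0],[1,0.205,0,0.3,0,0,0],[1,0.205,0,0.3,0,0,0]]'
python3 - <<'E'
from h import *
s=r.read_state();print(s["joint_positions"].round(3),s["ee_pos"])
R=orient(-.832,34)
go([.3237,.4149,.109],R)
c=optics.camera("wrist");b=optics.camera("side");a=optics.camera("scene")
w=c["pixels"][0:200,220:480,::-1]
cv2.imwrite("pics/h6.png",np.hstack([cv2.resize(w,None,fx=2,fy=2,interpolation=2)]+[np.vstack([cv2.resize(x["pixels"][150:270,u:u+168,::-1],(280,200),interpolation=2) for x,u in ((a,300),(b,300))])]))
E
```

```text
time: 7.6
ee_pos: [0.3235, 0.4156, 0.1559]
eef_rot: [0.387, 0.874, -0.118, 0.267]
ft_force: [0.5, 0.3, -1.4]
width: 0.0215
grip_force: 30.1
[-1.399  0.368  0.114  1.731  0.464  1.399 -0.712] [0.32351637 0.41562488 0.15592546]
det 1.0 shift [ 0.086 -0.001  0.131] turn [-0.     0.    -0.001] rows~ 0.7509026181059074 0.0080349918305271
```

View pics/h6.png

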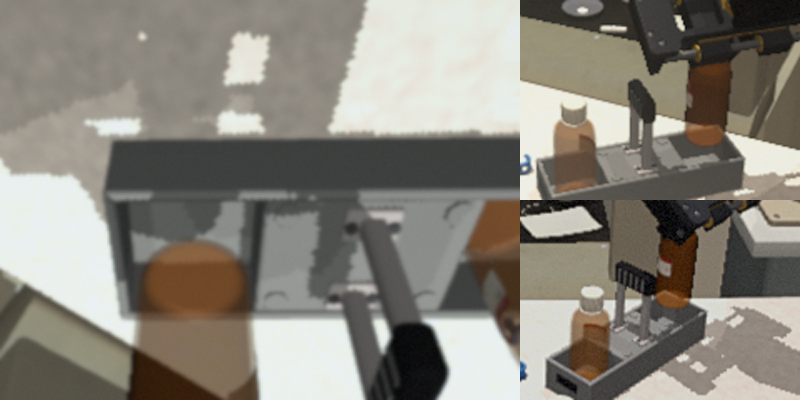

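Run:
```python
from h import *
c=optics.camera("wrist"); W=lambda u,v:(220+u/2,v/2)
cy=np.array([-np.sin(-.832),np.cos(-.832)]);cx=np.array([cy[1],-cy[0]])
A=onz(c,W(107,197),.04);B=onz(c,W(122,318),.04);print("corners",A,B,np.linalg.norm(A-B),"yaw?",np.arctan2((B-A)[1],(B-A)[0]))
cell=(A+B)[:2]/2+.033*cy; print("cell",cell)
base=onz(c,W(195,281),.0525)[:2];print("base",base,"err in carrier xy",cx@(base-cell),cy@(base-cell))
for p in((259,200),(258,318)):
    q=onz(c,W(*p),.038);print("inner wall y rel base",cy@(q[:2]-base))
```

```text
corners [0.28121377 0.41414523 0.04      ] [0.32252401 0.36829482 0.04      ] 0.061715435539628445 yaw? -0.8374408762006256
cell [0.32626512 0.41344217]
base [0.32531021 0.41430661] err in carrier xy -0.0012820930357064467 -0.00012383271815144135
inner wall y rel base 0.024085054228611923
inner wall y rel base 0.02913758958484572
```

Bottle and cell are aligned within about 1.5 mm. I lower it gently.

```bash
python3 -m pendant '[[1,0.015,0,0.02,0,0,0],[1,0.03,0,0.045,0,0,0],[1,0.045,0,0.07,0,0,0],[1,0.06,0,0.09,0,0,0],[1,0.075,0,0.11,0,0,0],[1,0.083,0,0.123,0,0,0],[1,0.083,0,0.123,0,0,0],[1,0.083,0,0.123,0,0,0]]'
```

```text
time: 8.8
ee_pos: [0.3234, 0.4155, 0.1112]
eef_rot: [0.387, 0.874, -0.118, 0.267]
ft_force: [0.1, -0.5, -2.6]
width: 0.0218
grip_force: 30.1
```

```bash
python3 -m pendant '[[1,0.002,0,0.003,0,0,0],[1,0.003,0,0.004,0,0,0],[1,0.004,0,0.005,0,0,0],[1,0.004,0,0.005,0,0,0]]'; python3 -m pendant '[[1,0.002,0,0.003,0,0,0],[1,0.002,0,0.003,0,0,0]]'
```

```text
time: 9.3
ee_pos: [0.3232, 0.4155, 0.1091]
eef_rot: [0.387, 0.874, -0.119, 0.267]
ft_force: [0.0, -0.1, -1.7]
width: 0.0215
grip_force: 30.1
time: 9.55
ee_pos: [0.3235, 0.4158, 0.1085]
eef_rot: [0.387, 0.874, -0.118, 0.268]
ft_force: [-1.0, 0.5, 5.1]
width: 0.0214
grip_force: 30.2
```

The force rose to +5 N, so the bottle is on the cell floor. I release to a partial opening and back off upward.

```bash
python3 -m pendant '[[0.3,0,0,0,0,0,0],[-0.2,0,0,0,0,0,0],[-0.2,0,0,0,0,0,0],[-0.2,0,0,0,0,0,0],[-0.2,0,0,0,0,0,0],[-0.2,0,0,0,0,0,0]]'
python3 -c "
from h import *
s=r.read_state();R=orient(-.832,34);print(s['joint_positions'].round(3))
go(s['ee_pos']+[0,0,.1],R)"
```

```text
time: 10.3
ee_pos: [0.3232, 0.4155, 0.1079]
eef_rot: [0.387, 0.874, -0.119, 0.267]
ft_force: [0.5, 0.4, 0.4]
width: 0.052
grip_force: 0.0
[-1.396  0.427  0.112  1.764  0.467  1.317 -0.753]
det 1.0 shift [-0.186 -0.    -0.276] turn [-0.001  0.    -0.   ] rows~ 1.6000000000000003 0.00816995114885518
```

```bash
python3 -m pendant '[[-0.2,-0.025,0,-0.037,0,0,0],[-0.2,-0.06,0,-0.09,0,0,0],[-0.2,-0.1,0,-0.148,0,0,0],[-0.2,-0.14,0,-0.207,0,0,0],[-0.2,-0.186,0,-0.276,0,0,0],[-0.2,-0.186,0,-0.276,0,0,0]]'
python3 - <<'E'
from h import *
s=r.read_state();R=orient(-.835,34)
go([.3765,.4620,.215],R)
c=optics.camera("wrist");b=optics.camera("side")
w=c["pixels"][0:260,160:460,::-1]
cv2.imwrite("pics/h7.png",np.hstack([cv2.resize(w,(600,520),interpolation=2),cv2.resize(b["pixels"][150:280,310:430,::-1],(200,520))]))
E
```

```text
time: 11.05
ee_pos: [0.3236, 0.4165, 0.2105]
eef_rot: [0.388, 0.875, -0.117, 0.267]
ft_force: [-0.0, -0.2, 0.2]
width: 0.0522
grip_force: 0.0
det 1.0 shift [-0.013  0.233 -0.008] turn [ 0.002 -0.001 -0.   ] rows~ 1.1185347602316953 0.022111533502744914
```

View pics/h7.png

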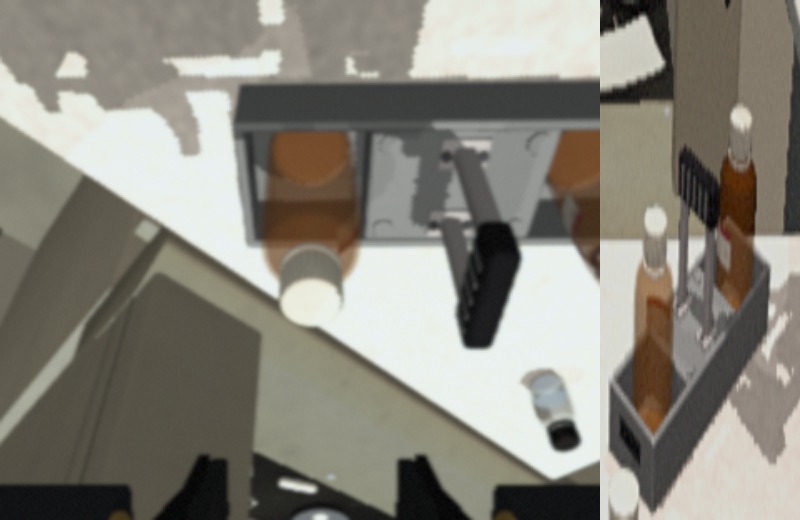

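Both bottles are standing in their cells; the bar is at wrist crop pixels (490,290), and the leg plates at (465,153) and (450,220). I refine the grip position.

Run:
```python
from h import *
c=optics.camera("wrist");s=r.read_state(); W=lambda u,v:(160+u/2,v/2)
for n,p,z in(("leg",(465,155),.038),("leg",(451,222),.038),("cornA",(237,127),.04),("cornB",(249,244),.04),("bar far end top",(506,232),.122),("bar near end top",(483,345),.122),("barcentroid",(490,288),.112)): print(n,onz(c,W(*p),z).round(4))
im=c["pixels"].astype(int);m=(im.max(2)<40).astype(np.uint8);w=np.zeros_like(m);w[108:180,380:425]=1
_,l,st,ce=cv2.connectedComponentsWithStats(m*w);k=1+st[1:,4].argmax();print(ce[k],st[k],onz(c,ce[k],.112))
A=onz(c,W(237,127),.04);B=onz(c,W(249,244),.04)
cy=np.array([-np.sin(-.835),np.cos(-.835)]);print("centre from corners",(A+B)[:2]/2+.103*cy, np.arctan2((B-A)[1],(B-A)[0]))
R=orient(-.835,34); go([.3765,.4620,.215],R)
```

```text
leg [0.3637 0.4715 0.038 ]
leg [0.3875 0.4458 0.038 ]
cornA [0.28  0.414 0.04 ]
cornB [0.3207 0.3693 0.04  ]
bar far end top [0.3475 0.4826 0.122 ]
bar near end top [0.3874 0.446  0.122 ]
barcentroid [0.3728 0.4615 0.112 ]
[406.82421525 141.81973094] [ 394  113   28   62 1115] [0.37202475 0.46369463 0.112     ]
centre from corners [0.37670907 0.46076499] -0.8332187176567624
det 1.0 shift [-0.018  0.236 -0.018] turn [0.    0.    0.001] rows~ 1.1405819784240694 0.009504541384704234
```

```bash
python3 -c "
from h import *
R=orient(-.833,34);go([.3755,.461,.21],R);go([.3755,.461,.11],R)"
```

```text
det 1.0 shift [-0.008  0.232 -0.004] turn [-0.  0.  0.] rows~ 1.1125559692758877 0.004902424931830272
det 1.0 shift [0.178 0.232 0.272] turn [-0.  0.  0.] rows~ 1.9175786158493533 0.004902424931830272
```

```bash
python3 -m pendant '[[0,0,0.06,0,0,0,0],[0,-0.004,0.14,0,0,0,0],[0,-0.008,0.232,-0.004,0,0,0],[0,-0.008,0.232,-0.004,0,0,0],[0,0.04,0.232,0.068,0,0,0],[0,0.08,0.232,0.126,0,0,0],[0,0.11,0.232,0.172,0,0,0],[0,0.11,0.232,0.172,0,0,0]]'
python3 - <<'E'
from h import *
R=orient(-.833,34);go([.3755,.461,.110],R); print(r.read_state()["joint_positions"].round(3))
c=optics.camera("wrist");b=optics.camera("side");a=optics.camera("scene")
cv2.imwrite("pics/h8.png",np.hstack([cv2.resize(c["pixels"][0:300,120:520,::-1],(400,300))]+[cv2.resize(x["pixels"][130:280,300:450,::-1],(200,300)) for x in (a,b)]))
E
```

```text
time: 12.2
ee_pos: [0.3753, 0.4605, 0.1452]
eef_rot: [0.387, 0.874, -0.12, 0.267]
ft_force: [-0.5, 0.3, 0.7]
width: 0.0433
grip_force: 0.0
det 1.0 shift [0.067 0.002 0.097] turn [-0.001  0.001  0.001] rows~ 0.5640330771405938 0.016650761574468105
[-1.35   0.502  0.139  1.567  0.46   1.397 -0.636]
```

View pics/h8.png

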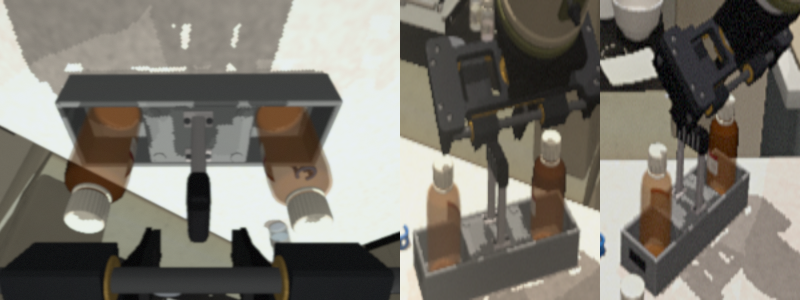

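The bar, at column 199 of the crop, lies between the fingers (155–240), and the bottle caps are clear of them. Final descent, then pinch.

```bash
python3 -m pendant '[[0,0.02,0,0.03,0,0,0],[0,0.04,0,0.06,0,0,0],[0,0.06,0.002,0.085,0,0,0],[0,0.067,0.002,0.097,0,0,0],[0,0.067,0.002,0.097,0,0,0],[0.5,0.067,0.002,0.097,0,0,0],[1,0.067,0.002,0.097,0,0,0],[1,0.067,0.002,0.097,0,0,0]]' 45
python3 -m pendant '[[1,0,0,0,0,0,0],[1,0,0,0,0,0,0],[1,0,0,0,0,0,0],[1,0,0,0,0,0,0]]'
python3 -c "
from h import *
s=r.read_state();R=orient(-.833,34);go(s['ee_pos']+[0,0,.15],R)"
```

```text
time: 13.35
ee_pos: [0.3759, 0.462, 0.1115]
eef_rot: [0.387, 0.874, -0.118, 0.267]
ft_force: [0.8, 0.5, -0.5]
width: 0.0213
grip_force: 0.0
time: 13.85
ee_pos: [0.3759, 0.462, 0.1113]
eef_rot: [0.387, 0.874, -0.118, 0.267]
ft_force: [-0.8, -0.3, 1.2]
width: 0.0137
grip_force: 45.0
det 1.0 shift [-0.28  -0.    -0.414] turn [-0.  0. -0.] rows~ 2.4000000000000004 0.002499855726875728
```

```bash
python3 -m pendant '[[1,-0.005,0,-0.007,0,0,0],[1,-0.014,0,-0.021,0,0,0],[1,-0.03,0,-0.044,0,0,0],[1,-0.047,0,-0.069,0,0,0],[1,-0.065,0,-0.096,0,0,0],[1,-0.08,0,-0.118,0,0,0],[1,-0.084,0,-0.124,0,0,0],[1,-0.084,0,-0.124,0,0,0]]'
python3 - <<'E'
from h import *
s=r.read_state();print(s["joint_positions"].round(3),s["torque"].round(2))
b=optics.camera("side");a=optics.camera("scene")
cv2.imwrite("pics/h9.png",np.hstack([cv2.resize(x["pixels"][90:290,280:460,::-1],(360,400)) for x in (a,b)]))
E
```

```text
time: 14.85
ee_pos: [0.3759, 0.4618, 0.1561]
eef_rot: [0.387, 0.874, -0.119, 0.267]
ft_force: [0.1, -0.1, -5.6]
width: 0.0132
grip_force: 45.0
[-1.35   0.492  0.14   1.556  0.459  1.413 -0.627] [0.97 0.97 0.01]
```

View pics/h9.png

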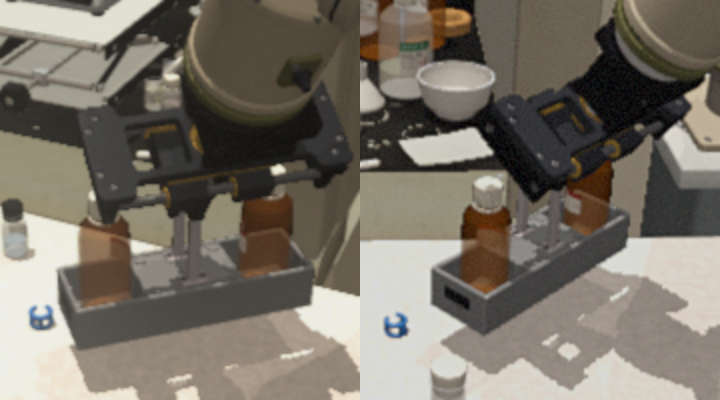

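The carrier is off the trolley and level, with both bottles seated. I have now viewed 13 pictures, over the limit of 10, so from here I check with numbers only. I finish the lift.

```bash
python3 -m pendant '[[1,-0.008,0,-0.012,0,0,0],[1,-0.025,0,-0.037,0,0,0],[1,-0.05,0,-0.074,0,0,0],[1,-0.075,0,-0.111,0,0,0],[1,-0.1,0,-0.148,0,0,0],[1,-0.125,0,-0.185,0,0,0],[1,-0.145,0,-0.215,0,0,0],[1,-0.155,0,-0.23,0,0,0]]'
python3 -m pendant '[[1,-0.01,0,-0.015,0,0,0],[1,-0.018,0,-0.026,0,0,0],[1,-0.018,0,-0.026,0,0,0],[1,-0.018,0,-0.026,0,0,0],[1,-0.018,0,-0.026,0,0,0],[1,-0.018,0,-0.026,0,0,0],[1,-0.018,0,-0.026,0,0,0],[1,-0.018,0,-0.026,0,0,0]]'
python3 - <<'E'
from h import *
s=r.read_state();print(s["torque"].round(2),np.abs(s["joint_vel"]).max())
# side view: predicted cap-top positions if carrier is level and bottles seated, vs. white blobs there
cy=np.array([-np.sin(-.833),np.cos(-.833)]);g=s["ee_pos"]-[0,0,.1115]
for n in("side","scene"):
    b=optics.camera(n);im=b["pixels"].astype(int);m=((im.min(2)>110)&(im.max(2)-im.min(2)<50)).astype(np.uint8)
    for k in(-.07,.07):
        P=np.array([*(g[:2]+k*cy),g[2]+.005+.108]);u=proj(b,P)[0].round(1);x,y=u.astype(int)
        w=np.zeros_like(m);w[y-12:y+12,x-10:x+10]=1;_,l,st,ce=cv2.connectedComponentsWithStats(m*w)
        print(n,k,"pred",u,[(ce[i].round(1).tolist(),int(st[i,4])) for i in range(1,len(st)) if st[i,4]>30])
# lower rim silhouette: dark-grey extent at each end column in side view
b=optics.camera("side")
for k in(-.103,.103):
  for x in (-.033,.033):
    cx=np.array([cy[1],-cy[0]]);print("rim corner pred",k,x,proj(b,[*(g[:2]+k*cy+x*cx),g[2]+.04])[0].round(1))
im=cv2.cvtColor(b["pixels"],cv2.COLOR_RGB2HSV);m=((im[...,1]<60)&(im[...,2]>45)&(im[...,2]<120)).astype(np.uint8);w=np.zeros_like(m);w[150:290,290:440]=1
cs,_=cv2.findContours(cv2.morphologyEx(m*w,cv2.MORPH_OPEN,np.ones((3,3))),0,2);C=max(cs,key=cv2.contourArea);print(cv2.approxPolyDP(cv2.convexHull(C),3,True).reshape(-1,2).tolist())
E
```

```text
time: 15.95
ee_pos: [0.3761, 0.462, 0.2402]
eef_rot: [0.387, 0.874, -0.118, 0.267]
ft_force: [-0.4, -0.6, -5.6]
width: 0.0138
grip_force: 45.0
time: 16.95
ee_pos: [0.376, 0.4618, 0.2488]
eef_rot: [0.387, 0.874, -0.119, 0.267]
ft_force: [-1.0, -0.9, -4.9]
width: 0.0133
grip_force: 45.0
[0.9  0.97 0.01] 0.0018168502421026386
side -0.07 pred [400.7 112. ] []
side 0.07 pred [346.3 133. ] [([343.1, 129.4], 197)]
scene -0.07 pred [418.2 126. ] []
scene 0.07 pred [329.5 138.2] [([322.7, 130.0], 63), ([321.3, 140.7], 42)]
rim corner pred -0.103 -0.033 [422.3 150.9]
rim corner pred -0.103 0.033 [393.3 140.2]
rim corner pred 0.103 -0.033 [345.6 188.8]
rim corner pred 0.103 0.033 [315.7 174.4]
[[420, 152], [418, 171], [377, 198], [342, 209], [316, 196], [316, 178], [377, 150]]
```

Run:
```python
from h import *
b=optics.camera("side");s=r.read_state()
cy=np.array([-np.sin(-.833),np.cos(-.833)]);cx=np.array([cy[1],-cy[0]])
def corners(g): return proj(b,[[*(g[:2]+k*cy+x*cx),g[2]+z] for z in(.04,0) for k,x in((-.103,-.033),(.103,-.033),(.103,.033))]).round(1).tolist()
def hull(rgb,w0):
    im=cv2.cvtColor(rgb,cv2.COLOR_RGB2HSV);m=((im[...,1]<60)&(im[...,2]>45)&(im[...,2]<120)).astype(np.uint8);w=np.zeros_like(m);w[w0[0]:w0[1],w0[2]:w0[3]]=1
    cs,_=cv2.findContours(cv2.morphologyEx(m*w,cv2.MORPH_OPEN,np.ones((3,3))),0,2);C=max(cs,key=cv2.contourArea);return cv2.approxPolyDP(cv2.convexHull(C),2,True).reshape(-1,2).tolist()
print("start",corners(np.array([.376,.4615,0])),hull(cv2.imread("pics/side0.png")[:,:,::-1].copy(),(205,290,305,430)))
print("now",corners(s["ee_pos"]-[0,0,.1115]),hull(b["pixels"],(140,290,290,440)))
```

```text
start [[413.6, 214.9], [342.2, 259.6], [314.9, 243.2], [411.4, 231.9], [341.3, 278.0], [314.7, 261.2]] [[411, 219], [409, 233], [342, 277], [316, 262], [316, 247]]
now [[422.3, 150.9], [345.6, 188.7], [315.7, 174.4], [419.7, 170.6], [344.5, 210.8], [315.4, 195.7]] [[420, 152], [416, 173], [346, 209], [316, 196], [316, 178], [362, 140], [386, 140]]
```

The measured corners differ from the predicted ones by the same amount as at the start (within about 2 px). So the carrier is level, at a height of about 0.137 m, and still.

```bash
python3 -c "
from h import *
print(r.close_job())"
```

```text
the job is handed in; nothing more can be done
None
```

I put the loose bottle into the empty cell, then lifted the carrier by its grip and handed the job in with it held level and still about 137 mm above the trolley; no verdict came back, I viewed 13 pictures against the limit of 10, and at the end the gripper hid the newly placed bottle from the outside cameras.

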